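Put salvaged batteries and screens away in the lined drawer

ROBOT

A 6-joint arm with a two-finger parallel gripper is mounted at the origin on the work surface. World frame = base frame: x ahead of the robot, y to its left, z up, the work surface at z = 0. Lengths are in mm, angles in rad, forces in N, time in s.
With the tool pointing down it reaches from about 300 to 825 mm from the base axis. Payload 5.4 kg.
Tool frame: the origin (TCP) lies at the very end of the fingers, on their centre line; the grasp point (between the pads) lies 19 mm behind it (r.tcp_to_grasp is the distance from the TCP to the grasp point, in mm); z points along the fingers, y is the line along which they close (so a half turn about z gives the same grasp; the last joint's range is limited). The gripper opens to 92 mm and grips with 3 to 60 N. Pads are 20 mm wide; open, the fingers measure 128 mm over their backs; the gripper's body (75 mm by 189 mm) begins 69 mm behind the grasp point.
Start: joints at [-1.417, 0.158, 1.597, -0, 1.386, -0.21], TCP at [204.577, -537.359, 214.601] pointing down, gripper open.
Joint ranges: [-2.91, 2.91], [-0.94, 2.29], [0.18, 2.7], [-1.29, 4.43], [0.17, 2.64], [-3, 3]. Speed limits (rad/s): [2.57, 2.57, 3.14, 3.14, 3.14, 3.14].

INTERFACE

Orientations are given as a unit quaternion [w, x, y, z].
In Python, from cell import r gives the robot as it stands. The module is installed in compiled form; this text tells all that it offers.
- The arm moves only by the shell command python3 -m jog 'ROWS' [FORCE]. ROWS is JSON, a list of rows, each a list of 7 numbers: the shift along the tool's x, y, z as a fraction of full scale, then the turn, a rotation vector about the tool's x, y, z as a fraction of full scale, then the opening, from 0 (shut) to 1 (fully open). A call has exactly 8 rows; each row is the pose to reach, as a shift and turn from the pose commanded when the call began, along the tool's axes at that moment; what a row does not reach only later rows make up. Full scale, the value 1, is 0.5 m for a shift and pi/4 rad for a turn. A row lasts 1/10 s, in which the tool goes at most 50 mm and 8.59 degrees, less where a joint would pass 70% of its speed; a pose out of reach is approached as far as the arm can. A call with a number of a shift or a turn outside -1 to 1 is refused whole. A call with a gripper value outside its range is refused whole. The fingers move at their own pace and stop on an object; FORCE is the grip in N (left out, the last holds). Time passes only in rows, so rows that repeat a pose let the fingers close, or fill a call up. It gives the time, the measured TCP pose, the force, the opening and the grip force at its end, in the units of the state.
- r.observe(): the state, without advancing time (a new reading comes with each control period).
- r.snapshot(name): name is "scene" or "top" or "wrist"; returns a dict with "color" (420x560x3 uint8, red, green, blue), "depth" (420x560 float32, mm along the optical axis (not along the pixel's ray), 0 where there is no reading), "fx", "fy", "cx", "cy" (pixels), "xyz" and "rotation" of the camera in the world; the wrist camera has in their place "T_tool_cam" (4x4, takes a point from camera to tool coordinates, whose origin is the TCP and whose axes are the flange's). Camera axes: x right, y down, z forward; pixel columns grow to the right and rows downward; lengths in mm; the calibration is good to about 2 mm. A picture is of the moment at which its call begins: read the wrist's pose just before it.
- r.sign_off(): hands the job in; it is judged then, once.
Trained networks look in a picture, given as the dict that the camera call returned (one of the last four; its "shot" number tells which), for a name from the list of things; names that differ only in an ending like _2 or _b are one class to them, and where a whole thing is asked for, a point or a joint stands for the part that bears it (a point fixed in the world has none). Each returns a list of dicts, best first, with "score" (0 to 1); they miss things now and then, are a little off and sometimes report something else, mostly with a low value. They report only what shows in the picture. A call takes as long as a camera call. They do not tell look-alikes from the thing itself.
- r.spot_in(picture, query): "position" ([row, column] in pixels, amid what is visible of it).
- r.spot_point(picture, query): "position" ([row, column] in pixels: a listed point, or the origin of a listed thing).
The state is a dict: "clock": time; "joints": joint angles; "joint_velocities": joint speeds; "joint_torque": joint torques, N m; "tool_pos": TCP position; "eef_rot": TCP orientation; "ft_force": force on the tool from outside, world axes, zero at the start; "ft_torque": the same for the moment, N m; "finger_gap": finger opening in mm; "finger_force": force on a finger pad.
Only numpy, scipy, OpenCV 4.12 (cv2) and the standard library are available. Lean on these libraries where they do the work, as an engineer would, in place of code of your own. Each camera call takes 0.05 s, during which the arm holds its last target. There are 200 camera calls.

TASK

Pull the parts cabinet's drawer well open, lay every battery from the blue mat flat in the drawer's orange-lined left bay and every small screen, glass up, in the green-lined right bay, none stacked or leaning, then push the drawer fully home without slamming it and let go. The batteries and screens are fragile: hold each with a light grip, no more than about 12 N of gripping force, and never press hard on one. Leave the multimeter and the jar where they stand.

Things in the scene. Friction and masses are not known exactly. Their poses are not given: they have to be found in the camera images.
- cab: Low grey one-drawer parts cabinet, 240 deep (x) x 400 wide (y) x 85 high mm, fixed. Origin: centre of its underside on the bench; its white drawer front looks along its own -x, towards the robot; z up. It stands on the left or the right half of the bench, the mat on the other half. Its roof covers x from -105 mm back to +120 mm of this frame.
- cab_drawer0 (a joint): How far the drawer is pulled out, m: 0 fully home, 0.166 at the end stop; it slides along the cabinet's -x. A light friction of about 1 N (and 4 N per m/s of drag) holds it where it is left; no spring, no latch. It starts almost shut (0 to 0.025).
- cab_drawer0_handle (a point): Centre of the drawer's bar handle: a round steel bar 120 mm long (along the cabinet's y), 11 mm thick, on two end posts, its axis 35 mm in front of the drawer's front panel and 47 mm above the bench. Can be pinched from above, fingers closing along the cabinet's x: the gap behind the bar is about 30 mm. Moves with the drawer; axes as the cabinet's.
- bay_orange (a point): Centre of the top of the orange liner in the left bay (+y half of the drawer), for batteries. Bay: 195 deep (x) x 176 wide (y) mm inside, axes as the cabinet's, floor 24 mm above the bench. Over the liner the side walls rise 39 mm, the front panel 47, the grey divider (5 mm thick) 23. Moves with the drawer; pulled out by q, the roof hides what lies beyond x = q - 0.103 m of this frame.
- bay_green (a point): The same for the right bay with the green liner (-y of the cabinet), for screens.
- mat: Blue silicone repair mat, 300 (x) x 270 (y) x 3 mm, fixed. Origin at bench height 60 mm beyond the middle of its far edge: the mat covers x from -360 to -60 mm of this frame. The batteries and screens start on it.
- battery0: Bare pouch battery, a plain pale silver-white slab with a yellow band across one end, 56 x 34 x 10 mm (x, y, z), about 45 g, lying flat. Origin: centre of its underside; x along the 56 mm length towards the yellow band, z up. It is rigid to the touch, but damaged when squeezed hard. May be absent (None).
- battery1: Bare pouch battery, a plain pale silver-white slab with a yellow band across one end, 56 x 34 x 10 mm (x, y, z), about 45 g, lying flat. Origin: centre of its underside; x along the 56 mm length towards the yellow band, z up. It is rigid to the touch, but damaged when squeezed hard. May be absent (None).
- battery2: Bare pouch battery, a plain pale silver-white slab with a yellow band across one end, 56 x 34 x 10 mm (x, y, z), about 45 g, lying flat. Origin: centre of its underside; x along the 56 mm length towards the yellow band, z up. It is rigid to the touch, but damaged when squeezed hard. May be absent (None).
- screen0: Small glass screen, a white-framed slab with a black glossy face on top, 42 x 34 x 10 mm (x, y, z), about 35 g, lying flat, glass up. Origin: centre of its underside; x along the 42 mm length, z up. Breaks when squeezed hard. May be absent (None).
- screen1: Small glass screen, a white-framed slab with a black glossy face on top, 42 x 34 x 10 mm (x, y, z), about 35 g, lying flat, glass up. Origin: centre of its underside; x along the 42 mm length, z up. Breaks when squeezed hard. May be absent (None).
- screen2: Small glass screen, a white-framed slab with a black glossy face on top, 42 x 34 x 10 mm (x, y, z), about 35 g, lying flat, glass up. Origin: centre of its underside; x along the 42 mm length, z up. Breaks when squeezed hard. May be absent (None).
- multimeter: Red multimeter, 130 x 66 x 45 mm, lying crosswise behind the mat, loose. Origin: centre of its underside. Leave alone.
- jar: White round jar with a green label and dark cap, 48 mm across, 65 mm high, standing behind the mat, loose. Origin: centre of its underside. Leave alone.
There are look-alikes about, which are no part of the job. What is shaped like the screen2 but brown or pink is not meant. Leave any pink look-alike of the battery2 alone.

How it is judged (in metres and radians):
On the way, in this order (a step that is already met when the one before it is completed fails the run):
1. the drawer is pulled well open, by at least 80 mm (value of joint cab_drawer0 above 0.08 m), for 0.2 s.
2. with the drawer open, every battery lies in the orange bay and every screen in the green bay (value of joint cab_drawer0 above 0.06 m and x of battery0 in the frame of bay_orange between -0.09 and 0.09 m and y of battery0 in the frame of bay_orange between -0.08 and 0.08 m and z of battery0 in the frame of bay_orange between -0.006 and 0.006 m and angle between each of battery0, battery1, battery2, screen0, screen1, screen2's own z axis and vertical below 0.15 rad and x of battery1 in the frame of bay_orange between -0.09 and 0.09 m and y of battery1 in the frame of bay_orange between -0.08 and 0.08 m and z of battery1 in the frame of bay_orange between -0.006 and 0.006 m and x of battery2 in the frame of bay_orange between -0.09 and 0.09 m and y of battery2 in the frame of bay_orange between -0.08 and 0.08 m and z of battery2 in the frame of bay_orange between -0.006 and 0.006 m and x of screen0 in the frame of bay_green between -0.09 and 0.09 m and y of screen0 in the frame of bay_green between -0.08 and 0.08 m and z of screen0 in the frame of bay_green between -0.006 and 0.006 m and x of screen1 in the frame of bay_green between -0.09 and 0.09 m and y of screen1 in the frame of bay_green between -0.08 and 0.08 m and z of screen1 in the frame of bay_green between -0.006 and 0.006 m and x of screen2 in the frame of bay_green between -0.09 and 0.09 m and y of screen2 in the frame of bay_green between -0.08 and 0.08 m and z of screen2 in the frame of bay_green between -0.006 and 0.006 m), for 0.2 s.
At the end, for the whole second after the job is handed in: The drawer is home (within 4 mm of its stop), every battery present lies flat (within 0.15 rad, underside within 6 mm of the liner) inside the orange bay and every screen present likewise, glass up, inside the green bay, all at rest (value of joint cab_drawer0 below 0.004 m and x of battery0 in the frame of bay_orange between -0.09 and 0.09 m and y of battery0 in the frame of bay_orange between -0.08 and 0.08 m and z of battery0 in the frame of bay_orange between -0.006 and 0.006 m and angle between each of battery0, battery1, battery2, screen0, screen1, screen2's own z axis and vertical below 0.15 rad and x of battery1 in the frame of bay_orange between -0.09 and 0.09 m and y of battery1 in the frame of bay_orange between -0.08 and 0.08 m and z of battery1 in the frame of bay_orange between -0.006 and 0.006 m and x of battery2 in the frame of bay_orange between -0.09 and 0.09 m and y of battery2 in the frame of bay_orange between -0.08 and 0.08 m and z of battery2 in the frame of bay_orange between -0.006 and 0.006 m and x of screen0 in the frame of bay_green between -0.09 and 0.09 m and y of screen0 in the frame of bay_green between -0.08 and 0.08 m and z of screen0 in the frame of bay_green between -0.006 and 0.006 m and x of screen1 in the frame of bay_green between -0.09 and 0.09 m and y of screen1 in the frame of bay_green between -0.08 and 0.08 m and z of screen1 in the frame of bay_green between -0.006 and 0.006 m and x of screen2 in the frame of bay_green between -0.09 and 0.09 m and y of screen2 in the frame of bay_green between -0.08 and 0.08 m and z of screen2 in the frame of bay_green between -0.006 and 0.006 m and linear speed of each of battery0, battery1, battery2, screen0, screen1, screen2 below 0.02 m/s); the robot touches nothing.
It fails at once if a battery or screen is squeezed or pressed by the fingers with more than 30 N, the two fingers' forces added up (a grip of 15 N) (contact force between the fingers and battery0 above 30 N or contact force between the fingers and battery1 above 30 N or contact force between the fingers and battery2 above 30 N or contact force between the fingers and screen0 above 30 N or contact force between the fingers and screen1 above 30 N or contact force between the fingers and screen2 above 30 N).
It fails at once if the drawer is slammed: it closes faster than 0.3 m/s (velocity of joint cab_drawer0 below -0.3 m/s).
It fails at once if the multimeter or the jar is moved by more than 30 mm or the jar is tipped (distance of any of multimeter, jar from where it was at the start of the episode above 0.03 m or angle between jar's own z axis and vertical above 0.5 rad).
Of battery0, battery1, battery2, screen0, screen1, screen2 only 4 to 6 are there at a start; the rules pass over those that are not, and their reading is None.
At some moment in a run one of battery0, battery1, battery2, screen0, screen1, screen2 may be knocked a few centimetres aside while the robot is not near it.
Once in a run the grip may slacken for a moment while it holds something.
It also fails if it takes over 210 s, if anything falls off the work surface, if the arm or the gripper's body presses on something with over 40 N, if the wrist force passes 120 N, or if a joint passes its speed limit or range.

## Working session

There is one attempt and no reset: what is moved stays moved. The work goes in short steps, Python scripts to look and compute and a shell command to move; the robot and the scene stay as the last step left them, time stands still between calls to the robot, and variables do not carry over. Pictures are saved under pics/ and viewed, at most 14 in all, crops included, and the job is handed in when it is done.

```bash
mkdir -p pics; cat > h.py <<'E'
import numpy as np, cv2
from cell import r
from scipy.spatial.transform import Rotation as R
def rot(q): return R.from_quat([q[1],q[2],q[3],q[0]])
def snap(n):
    s=r.observe(); p=r.snapshot(n)
    if n=="wrist":
        T=np.eye(4);T[:3,:3]=rot(s["eef_rot"]).as_matrix();T[:3,3]=s["tool_pos"]
        p["T"]=T@np.array(p["T_tool_cam"])
    else:
        T=np.eye(4);q=np.array(p["rotation"],float)
        T[:3,:3]=q if q.shape==(3,3) else rot(q).as_matrix();T[:3,3]=p["xyz"];p["T"]=T
    return p
def w(p,row,col,z=None):
    d=np.array([(col-p["cx"])/p["fx"],(row-p["cy"])/p["fy"],1.])
    D=p["T"][:3,:3]@d;o=p["T"][:3,3]
    if z is None: 
        a=p["depth"][int(row)-1:int(row)+2,int(col)-1:int(col)+2];a=a[a>0]
        k=np.median(a) if len(a) else np.nan
    else: k=(z-o[2])/D[2]
    return o+k*D
def save(p,n): cv2.imwrite("pics/"+n+".png",p["color"][:,:,::-1])
E
python3 - <<'E'
from h import *
s=r.observe();print(s)
print(rot(s["eef_rot"]).as_matrix().round(3))
for n in("top","scene"):
    p=snap(n);save(p,n+"0");print(n,p["xyz"],p["T"][:3,:3].round(2).tolist(),p["fx"])
    for q in("cab","cab_drawer0_handle","bay_orange","bay_green","mat","battery0","screen0","multimeter","jar"):
        for d in r.spot_point(p,q)[:7]:
            print(q,round(d["score"],2),np.round(d["position"]),w(p,*d["position"]).round())
E
```

```text
{'clock': 0.0, 'joints': array([-1.41709523e+00,  1.59045433e-01,  1.59821380e+00,  4.26353795e-06,
        1.38622333e+00, -2.10112630e-01]), 'joint_velocities': array([ 0.00119257, -0.00168342,  0.00023802, -0.00099399,  0.00089074,
        0.00154092]), 'joint_torque': array([ 2.89866293e-04, -3.85574663e+01, -3.22102904e+01,  7.01619848e-02,
        3.79950728e-02, -1.49925277e-04]), 'tool_pos': array([ 204.48490748, -536.73894419,  213.63020269]), 'eef_rot': array([-9.44518881e-04,  9.83500151e-01,  1.80904837e-01,  2.87439675e-05]), 'ft_force': array([-0.06017902,  0.71091955,  0.31331323]), 'ft_torque': array([-0.0173294 , -0.05441247, -0.02074688]), 'finger_force': 0.0, 'finger_gap': 91.85944505066253}
[[ 0.935  0.356 -0.   ]
 [ 0.356 -0.935  0.002]
 [ 0.    -0.002 -1.   ]]
top [ 353.61543736   57.80687874 1164.59387341] [[0.0, -0.99, 0.13], [-1.0, -0.0, -0.01], [0.01, -0.13, -0.99]] 470.86753805952253
cab 0.63 [132. 386.] [ 683. -212.   84.]
cab_drawer0_handle 0.88 [188. 400.] [ 554. -252.   50.]
mat 0.74 [176. 223.] [591. 179.  11.]
battery0 0.68 [174. 224.] [597. 178.  11.
[... 251 characters left out ...]
3.]
multimeter 0.56 [130. 235.] [702. 148.  36.]
jar 0.72 [126. 190.] [708. 258.  43.]
scene [1425.48916146 -501.00732899 1027.07156825] [[0.52, 0.58, -0.63], [0.86, -0.33, 0.4], [0.02, -0.74, -0.67]] 482.8778614694946
cab_drawer0_handle 0.74 [261. 182.] [ 557. -263.   49.]
battery0 0.72 [311. 218.] [ 774. -256.   82.]
battery0 0.61 [225. 322.] [601. 171.  12.]
battery0 0.55 [184. 328.] [447. 302.   9.]
battery0 0.54 [159. 309.] [292. 328.   5.]
screen0 0.64 [210. 310.] [527. 177.  12.]
screen0 0.58 [199. 342.] [535. 295.  12.]
screen0 0.45 [193. 391.] [589. 453.   9.]
screen0 0.44 [168. 364.] [439. 462.   9.]
multimeter 0.58 [256. 338.] [742. 122.  32.]
jar 0.85 [240. 373.] [740. 251.  29.]
```

```bash
python3 - <<'E'
import cv2
i=cv2.imread("pics/top0.png");cv2.imwrite("pics/top0c.png",cv2.resize(i[80:340,70:470],(800,520),interpolation=cv2.INTER_CUBIC))
E
```

```text
(no output)
```

View pics/top0c.png

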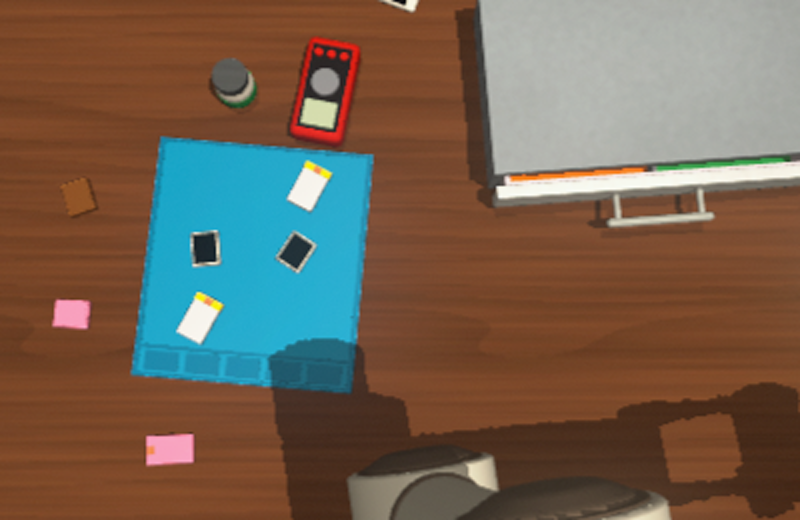

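The view shows two batteries on the mat at full-image (173,224) and (239,170), and two screens at (206,218) and (204,172). The look-alikes are brown (178,109), pink (237,106) and a pink battery (304,155), all off the mat. There is also a white/black thing near (80,270), which I'll check in a close crop along with measured poses.

```bash
cat >> h.py <<'E'
def pieces(p,zt=13,lim=None):
    "bright-white / dark-glass slabs: min-area rects in world"
    c=p["color"].astype(int);hsv=cv2.cvtColor(p["color"],cv2.COLOR_RGB2HSV)
    blue=((hsv[...,0]>85)&(hsv[...,0]<115)&(hsv[...,1]>120)).astype(np.uint8)
    n,l,st,_=cv2.connectedComponentsWithStats(blue)
    k=1+np.argmax(st[1:,4]);m=(l==k).astype(np.uint8)
    cs,_=cv2.findContours(m,cv2.RETR_EXTERNAL,2);h=cv2.convexHull(max(cs,key=cv2.contourArea))
    f=np.zeros_like(m);cv2.fillConvexPoly(f,h,1);f=cv2.erode(f,np.ones((3,3)))
    hole=(f&(1-blue)).astype(np.uint8);hole=cv2.morphologyEx(hole,cv2.MORPH_OPEN,np.ones((3,3)))
    n,l,st,ce=cv2.connectedComponentsWithStats(hole);out=[]
    for i in range(1,n):
        if st[i,4]<60: continue
        rr,cc=np.nonzero(l==i)
        P=np.array([w(p,a,b,zt)[:2] for a,b in zip(rr,cc)],np.float32)
        (cx,cy),(a,b),t=cv2.minAreaRect(P)
        if a<b: a,b,t=b,a,t+90
        ye=hsv[rr,cc];y=((ye[:,0]>15)&(ye[:,0]<35)&(ye[:,1]>120)).mean()
        out.append((round(cx),round(cy),round(a),round(b),round((t+90)%180-90),round(float(y),2),ce[i].round().tolist(),st[i,4]))
    return out
E
python3 - <<'E'
from h import *
p=snap("top")
for o in pieces(p): print(o)
L=[(187,w)for w in()]
a=cv2.resize(p["color"][50:110,230:310],(400,300));b=cv2.resize(p["color"][155:235,160:240],(400,400))
im=np.zeros((400,800,3),np.uint8);im[:300,:400]=a;im[:,400:]=b
cv2.imwrite("pics/c1.png",im[:,:,::-1])
# handle line and roof edge from depth
H,W=p["depth"].shape
pts=[];
X=np.array([[w(p,a,b) if p["depth"][a,b]>0 else [0,0,0] for b in range(W)] for a in range(1,H-1)])
m=(X[...,2]>78)&(X[...,2]<95)&(X[...,1]<20)&(X[...,0]>530)
pt=X[m][:,:2].astype(np.float32);print(cv2.minAreaRect(pt))
m=(X[...,2]>43)&(X[...,2]<58)&(X[...,1]<-150)&(X[...,0]>500)&(X[...,0]<580)
pt=X[m][:,:2].astype(np.float32);print(cv2.minAreaRect(pt),len(pt))
E
```

```text
(598, 177, 57, 37, -27, 0.11, [224.0, 173.0], np.int32(334))
(520, 303, 43, 36, 6, 0.0, [172.0, 204.0], np.int32(260))
(516, 191, 44, 36, -33, 0.0, [218.0, 205.0], np.int32(256))
(434, 307, 57, 39, -26, 0.11, [170.0, 238.0], np.int32(356))
((726.1510620117188, -238.00393676757812), (226.68698120117188, 402.32440185546875), 4.329571723937988)
((564.88037109375, -249.449951171875), (36.513877868652344, 129.70228576660156), 4.232156753540039) 307
```

View pics/c1.png

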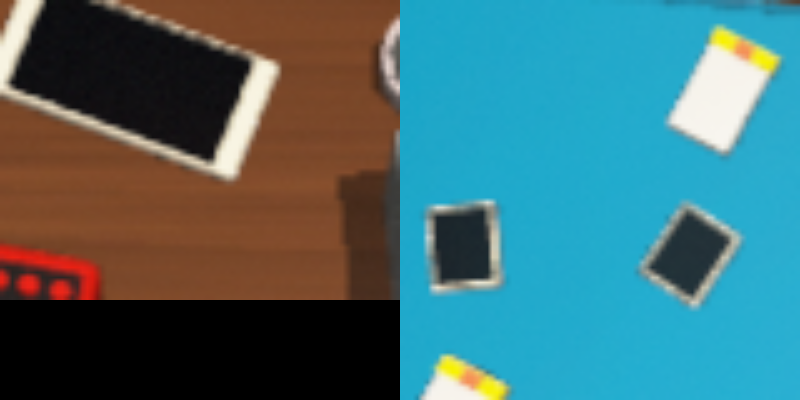

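The stray thing at (80,270) is a larger phone off the mat, so it isn't part of the job. The crop confirms the job is two batteries (yellow band) and two screens. Next I'll plan the reach to the handle.

```bash
cat >> h.py <<'E'
CAB=np.array([718.6,-238.6]);YAW=4.3
def cab(x,y,z): 
    c,s=np.cos(np.radians(YAW)),np.sin(np.radians(YAW));return [CAB[0]+c*x-s*y,CAB[1]+s*x+c*y,z]
def tool(ya):  # tool down, y axis at ya degrees
    a=np.radians(ya);y=np.array([np.cos(a),np.sin(a),0]);z=np.array([0,0,-1.]);return np.column_stack([np.cross(y,z),y,z])
def plan(*wps):
    "each wp: (xyz, yangle); prints shift and turn fractions per call, from the present pose"
    s=r.observe();P=np.array(s["tool_pos"]);M=rot(s["eef_rot"]).as_matrix()
    print("at",P.round(1),"yang",np.degrees(np.arctan2(M[1,1],M[0,1])).round(1),"gap",round(s["finger_gap"],1),"t",round(s["clock"],1))
    for xyz,ya in wps:
        T=tool(ya);d=M.T@(np.array(xyz)-P)/500;v=R.from_matrix(M.T@T).as_rotvec()/(np.pi/4)
        print(d.round(3).tolist(),v.round(3).tolist(),"dist",round(np.linalg.norm(d)*500),"" if abs(v).max()<=1 else "SPLIT")
        P,M=np.array(xyz),T
E
python3 - <<'E'
from h import *
plan(([400,-380,160],-30),([553,-251,110],4.3),([553,-251,28],4.3))
E
```

```text
at [ 204.6 -537.4  214.6] yang -69.2 gap 92.0 t 1.1
[0.477, -0.155, 0.109] [0.0, -0.0, -0.87] dist 257 
[0.376, 0.136, 0.1] [0.0, 0.0, -0.762] dist 206 
[0.0, 0.0, 0.164] [0.0, 0.0, 0.0] dist 82
```

```bash
A='[0.477,-0.155,0.109,0,0,-0.87,0.26]'
python3 -m jog '[[0.477,-0.155,0.109,0,0,-0.87,0.26],[0.477,-0.155,0.109,0,0,-0.87,0.26],[0.477,-0.155,0.109,0,0,-0.87,0.26],[0.477,-0.155,0.109,0,0,-0.87,0.26],[0.477,-0.155,0.109,0,0,-0.87,0.26],[0.477,-0.155,0.109,0,0,-0.87,0.26],[0.477,-0.155,0.109,0,0,-0.87,0.26],[0.477,-0.155,0.109,0,0,-0.87,0.26]]' 20
python3 -m jog '[[0.376,0.136,0.1,0,0,-0.762,0.26],[0.376,0.136,0.1,0,0,-0.762,0.26],[0.376,0.136,0.1,0,0,-0.762,0.26],[0.376,0.136,0.1,0,0,-0.762,0.26],[0.376,0.136,0.1,0,0,-0.762,0.26],[0.376,0.136,0.1,0,0,-0.762,0.26],[0.376,0.136,0.1,0,0,-0.762,0.26],[0.376,0.136,0.1,0,0,-0.762,0.26]]'
python3 - <<'E'
from h import *
p=snap("wrist");save(p,"w1")
for d in r.spot_point(p,"cab_drawer0_handle")[:2]: print(d, w(p,*d["position"]),w(p,*d["position"],z=50))
H,W=p["depth"].shape
X=np.array([[w(p,a,b) if p["depth"][a,b]>0 else [0,0,0] for b in range(0,W,2)] for a in range(2,H-1,2)])
c=R.from_euler("z",-4.3,degrees=True).as_matrix()
L=(X-np.array([718.6,-238.6,0]))@c.T
m=(L[...,2]>46)&(L[...,2]<56)&(L[...,0]<-140)&(abs(L[...,1])<70)&(X[...,0]>0)
q=L[m];print(len(q),np.percentile(q[:,0],[2,20,50,80,98]).round(1),np.percentile(q[:,1],[0,50,100]).round(1),q[:,2].max())
for lo in(-50,-30,-10,10,30):
    k=q[(q[:,1]>lo)&(q[:,1]<lo+20)]
    if len(k): print(lo,k[:,0].mean(),len(k))
plan(([553,-251,28],4.3))
E
```

```text
clock: 1.85
tool_pos: [399.4, -381.1, 160.5]
eef_rot: [0.0, 0.866, 0.499, -0.0]
ft_force: [0.5, -0.6, 0.5]
finger_gap: 29.5
finger_force: 0.0
clock: 2.65
tool_pos: [552.0, -253.4, 111.0]
eef_rot: [0.001, 0.681, 0.732, -0.0]
ft_force: [0.2, -1.1, 0.6]
finger_gap: 24.0
finger_force: 0.0
{'position': [221.4, 271.5], 'score': 0.79} [ 547.84915382 -249.7190843    50.97397243] [ 547.85643473 -249.99836971   50.        ]
777 [-174.4 -172.  -168.  -165.  -143.5] [-64.1  12.9  64.2] 52.20011928438677
-50 -167.37433739899856 106
-30 -169.46454148923178 89
-10 -169.33926987499032 97
10 -169.2579208281663 99
30 -163.9482531748569 166
at [ 552.2 -252.8  110.8] yang 4.1 gap 24.2 t 2.8
[0.004, 0.002, 0.166] [0.001, 0.001, -0.004] dist 83
```

View pics/w1.png

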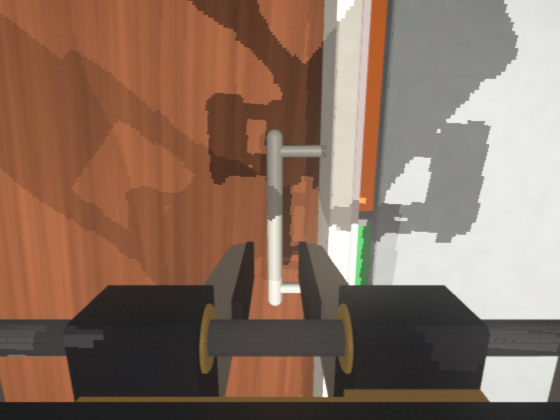

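The wrist view shows the bar at column 275, rows 135–300, with the fingers centred on it. The bar centre comes out near world (550.5,-251), so I'll descend there, grip it and pull.

```bash

python3 -m jog '[[0,-0.003,0.03,0,0,0,0.26],[0.004,-0.003,0.06,0,0,0,0.26],[0.004,-0.003,0.09,0,0,0,0.26],[0.004,-0.003,0.12,0,0,0,0.26],[0.004,-0.003,0.14,0,0,0,0.26],[0.004,-0.003,0.155,0,0,0,0.26],[0.004,-0.003,0.166,0,0,0,0.26],[0.004,-0.003,0.166,0,0,0,0.26]]'
python3 -m jog '[[0,0,0,0,0,0,0],[0,0,0,0,0,0,0],[0,0,0,0,0,0,0],[0,0,0,0,0,0,0],[0,0,0,0,0,0,0],[0,0,0,0,0,0,0],[0,0,0,0,0,0,0],[0,0,0,0,0,0,0]]' 20
```

```text
clock: 3.55
tool_pos: [550.9, -249.2, 26.4]
eef_rot: [-0.001, 0.68, 0.733, -0.0]
ft_force: [-0.7, -0.4, 0.1]
finger_gap: 23.7
finger_force: 0.0
clock: 4.35
tool_pos: [551.6, -249.7, 27.8]
eef_rot: [0.001, 0.68, 0.733, 0.0]
ft_force: [-0.8, 0.2, 6.3]
finger_gap: 10.6
finger_force: 20.0
```

```bash

python3 -m jog '[[0,-0.02,0,0,0,0,0],[0,-0.06,0,0,0,0,0],[0,-0.11,0,0,0,0,0],[0,-0.16,0,0,0,0,0],[0,-0.21,0,0,0,0,0],[0,-0.26,0,0,0,0,0],[0,-0.29,0,0,0,0,0],[0,-0.29,0,0,0,0,0]]' 20
python3 -m jog '[[0,0,0,0,0,0,0],[0,0,0,0,0,0,0.26],[0,0,0,0,0,0,0.26],[0,0,0,0,0,0,0.26],[0,0,-0.08,0,0,0,0.26],[0,0,-0.16,0,0,0,0.26],[0,0,-0.24,0,0,0,0.26],[0,0,-0.24,0,0,0,0.26]]'
python3 - <<'E'
from h import *
p=snap("top");save(p,"top1")
for q in("cab_drawer0_handle","bay_orange","bay_green"):
    for d in r.spot_point(p,q)[:1]: 
        x=w(p,*d["position"]);print(q,d,x.round(),((x-[*CAB,0])@R.from_euler("z",4.3,degrees=True).as_matrix()).round())
for o in pieces(p): print(o)
# liner extents from colour, in cabinet frame
h=cv2.cvtColor(p["color"],cv2.COLOR_RGB2HSV)
for n,lo,hi in(("or",3,20),("gr",50,80)):
    m=(h[...,0]>lo)&(h[...,0]<hi)&(h[...,1]>(190 if n=="or" else 130))&(h[...,2]>100);m[:, :250]=0
    k,l,st,_=cv2.connectedComponentsWithStats(m.astype(np.uint8));i=1+np.argmax(st[1:,4]);rr,cc=np.nonzero(l==i)
    X=np.array([w(p,a,b,24) for a,b in zip(rr,cc)])-[*CAB,0];X=X@R.from_euler("z",4.3,degrees=True).as_matrix()
    print(n,len(X),np.percentile(X[:,0],[1,99]).round(),np.percentile(X[:,1],[1,99]).round())
plan()
E
```

```text
clock: 5.15
tool_pos: [404.8, -260.6, 27.7]
eef_rot: [0.0, 0.681, 0.733, -0.0]
ft_force: [-1.3, 0.4, 6.3]
finger_gap: 10.2
finger_force: 20.0
clock: 5.95
tool_pos: [409.3, -262.9, 152.7]
eef_rot: [0.005, 0.68, 0.733, -0.0]
ft_force: [0.5, -0.9, 1.2]
finger_gap: 24.1
finger_force: 0.0
cab_drawer0_handle {'position': [247.4, 405.1], 'score': 0.91} [ 412. -261.   40.] [-308.    0.   40.]
bay_orange {'position': [241.2, 167.9], 'score': 0.66} [428. 311.  12.] [-249.  570.   12.]
bay_green {'position': [183.9, 433.1], 'score': 0.96} [ 570. -341.   23.] [-156.  -91.   23.]
(598, 177, 57, 37, -27, 0.11, [224.0, 173.0], np.int32(334))
(519, 303, 44, 36, 6, 0.0, [172.0, 204.0], np.int32(259))
(516, 191, 44, 36, -33, 0.0, [218.0, 205.0], np.int32(255))
(434, 307, 57, 39, -26, 0.12, [170.0, 238.0], np.int32(356))
or 4259 [-251.  -99.] [  6. 170.]
gr 2657 [-247.  -98.] [-173.  -12.]
at [ 405.7 -259.3  145.4] yang 4.3 gap 23.9 t 6.2
```

View pics/top1.png

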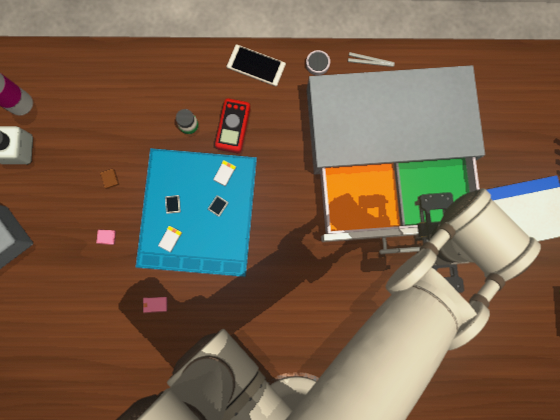

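The drawer is open about 155 mm. All four pieces are unmoved on the mat and both bays are empty. I'll go to the far battery, hover, and refine with the wrist camera.

```bash
python3 - <<'E'
from h import *
plan(([500,-40,160],34),([598,177,110],63))
E
```

```text
at [ 405.7 -259.3  145.4] yang 4.3 gap 23.9 t 6.2
[0.423, 0.221, -0.029] [-0.002, -0.004, -0.66] dist 239 
[0.25, 0.405, 0.1] [0.0, 0.0, -0.644] dist 243
```

```bash

python3 -m jog '[[0.423,0.221,-0.029,-0.002,-0.004,-0.66,0.65],[0.423,0.221,-0.029,-0.002,-0.004,-0.66,0.65],[0.423,0.221,-0.029,-0.002,-0.004,-0.66,0.65],[0.423,0.221,-0.029,-0.002,-0.004,-0.66,0.65],[0.423,0.221,-0.029,-0.002,-0.004,-0.66,0.65],[0.423,0.221,-0.029,-0.002,-0.004,-0.66,0.65],[0.423,0.221,-0.029,-0.002,-0.004,-0.66,0.65],[0.423,0.221,-0.029,-0.002,-0.004,-0.66,0.65]]'
python3 -m jog '[[0.25,0.405,0.1,0,0,-0.644,0.65],[0.25,0.405,0.1,0,0,-0.644,0.65],[0.25,0.405,0.1,0,0,-0.644,0.65],[0.25,0.405,0.1,0,0,-0.644,0.65],[0.25,0.405,0.1,0,0,-0.644,0.65],[0.25,0.405,0.1,0,0,-0.644,0.65],[0.25,0.405,0.1,0,0,-0.644,0.65],[0.25,0.405,0.1,0,0,-0.644,0.65]]'
cat >> h.py <<'E'
def near(name,xy,zt=13):
    p=snap("wrist");t=np.array(xy)
    out=[]
    for o in pieces(p,zt):
        out.append(o)
    for d in r.spot_in(p,name)[:3]: print("net",round(d["score"],2),np.round(d["position"]),w(p,*d["position"],z=zt)[:2].round(1))
    for o in out: print(o)
    return p
E
python3 - <<'E'
from h import *
p=near("battery0",(598,177));save(p,"w2")
plan(([598,177,5],63))
E
```

```text
clock: 6.95
tool_pos: [499.9, -41.7, 160.3]
eef_rot: [0.0, 0.47, 0.883, -0.001]
ft_force: [-0.7, -0.1, 0.4]
finger_gap: 59.5
finger_force: 0.0
clock: 7.75
tool_pos: [599.1, 173.7, 111.3]
eef_rot: [0.001, 0.235, 0.972, -0.001]
ft_force: [0.0, 0.1, -0.5]
finger_gap: 59.9
finger_force: 0.0
net 0.58 [209. 279.] [596.3 176.9]
(519, 301, 42, 36, 6, 0.0, [384.0, 40.0], np.int32(3211))
(516, 192, 42, 35, -33, 0.0, [248.0, 108.0], np.int32(2692))
(597, 177, 56, 36, -27, 0.09, [280.0, 209.0], np.int32(2912))
(610, 107, 29, 12, -24, 0.0, [214.0, 255.0], np.int32(304))
at [599.2 173.8 111.8] yang 62.8 gap 59.7 t 7.8
[0.006, 0.005, 0.214] [-0.001, 0.005, -0.004] dist 107
```

View pics/w2.png

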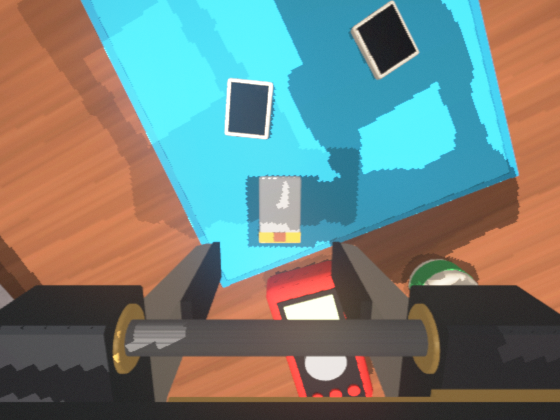

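The battery is at (209,280), between the fingers, and the wrist fix (597,177) agrees with the top camera. I'll descend, grip at 8 N and lift.

```bash

python3 -m jog '[[0.003,0.003,0.04,0,0.005,-0.004,0.65],[0.006,0.005,0.08,0,0.005,-0.004,0.65],[0.006,0.005,0.12,0,0.005,-0.004,0.65],[0.006,0.005,0.15,0,0.005,-0.004,0.65],[0.006,0.005,0.18,0,0.005,-0.004,0.65],[0.006,0.005,0.2,0,0.005,-0.004,0.65],[0.006,0.005,0.212,0,0.005,-0.004,0.65],[0.006,0.005,0.212,0,0.005,-0.004,0.65]]' 8
python3 -m jog '[[0,0,0,0,0,0,0.35],[0,0,0,0,0,0,0.35],[0,0,0,0,0,0,0],[0,0,0,0,0,0,0],[0,0,0,0,0,0,0],[0,0,0,0,0,0,0],[0,0,0,0,0,0,0],[0,0,0,0,0,0,0]]' 8
python3 -m jog '[[0,0,-0.01,0,0,0,0],[0,0,-0.03,0,0,0,0],[0,0,-0.06,0,0,0,0],[0,0,-0.1,0,0,0,0],[0,0,-0.14,0,0,0,0],[0,0,-0.17,0,0,0,0],[0,0,-0.17,0,0,0,0],[0,0,-0.17,0,0,0,0]]' 8
python3 - <<'E'
from h import *
a=cab(-176,132,90)
print(a);plan(([560,20,92],80),(a,94.3),([a[0],a[1],28],94.3))
E
```

```text
clock: 8.65
tool_pos: [597.4, 178.9, 4.6]
eef_rot: [-0.001, 0.232, 0.973, -0.001]
ft_force: [0.6, 0.2, 0.1]
finger_gap: 59.9
finger_force: 0.0
clock: 9.45
tool_pos: [598.3, 179.0, 5.9]
eef_rot: [0.0, 0.232, 0.973, -0.0]
ft_force: [-1.6, -1.0, 5.8]
finger_gap: 34.1
finger_force: 8.0
clock: 10.25
tool_pos: [597.9, 179.1, 90.4]
eef_rot: [-0.0, 0.232, 0.973, -0.0]
ft_force: [0.7, -0.4, -1.0]
finger_gap: 34.5
finger_force: 8.0
[np.float64(533.1982245585044), np.float64(-120.16781829611838), 90]
at [597.9 179.1  90.4] yang 63.1 gap 34.5 t 10.2
[-0.076, -0.318, -0.003] [-0.001, -0.001, -0.375] dist 164 
[0.004, -0.285, 0.004] [0.0, 0.0, -0.318] dist 143 
[0.0, 0.0, 0.124] [0.0, 0.0, 0.0] dist 62
```

```bash

python3 -m jog '[[-0.005,-0.03,-0.003,0,0,-0.04,0],[-0.016,-0.08,-0.003,0,0,-0.1,0],[-0.03,-0.14,-0.003,0,0,-0.17,0],[-0.045,-0.2,-0.003,0,0,-0.24,0],[-0.06,-0.26,-0.003,0,0,-0.31,0],[-0.072,-0.3,-0.003,0,0,-0.36,0],[-0.076,-0.318,-0.003,0,0,-0.375,0],[-0.076,-0.318,-0.003,0,0,-0.375,0]]' 8
python3 -m jog '[[0,-0.03,0.004,0,0,-0.04,0],[0,-0.08,0.004,0,0,-0.1,0],[0.003,-0.14,0.004,0,0,-0.16,0],[0.003,-0.2,0.004,0,0,-0.22,0],[0.003,-0.26,0.004,0,0,-0.28,0],[0.003,-0.29,0.004,0,0,-0.318,0],[0.003,-0.297,0.004,0,0,-0.318,0],[0.003,-0.297,0.004,0,0,-0.318,0]]' 8
python3 - <<'E'
from h import *
a=cab(-176,126,28);plan((a,94.3))
p=snap("wrist");save(p,"w3")
E
```

```text
clock: 11.05
tool_pos: [559.2, 19.5, 91.0]
eef_rot: [-0.001, 0.088, 0.996, -0.0]
ft_force: [-0.2, -0.2, -0.8]
finger_gap: 33.9
finger_force: 8.0
clock: 11.85
tool_pos: [532.9, -125.2, 89.8]
eef_rot: [-0.001, -0.037, 0.999, 0.0]
ft_force: [0.4, 0.6, -0.2]
finger_gap: 34.0
finger_force: 8.0
at [ 532.9 -125.2   89.8] yang 94.3 gap 34.0 t 11.8
[-0.001, -0.002, 0.124] [0.0, -0.002, -0.001] dist 62
```

View pics/w3.png

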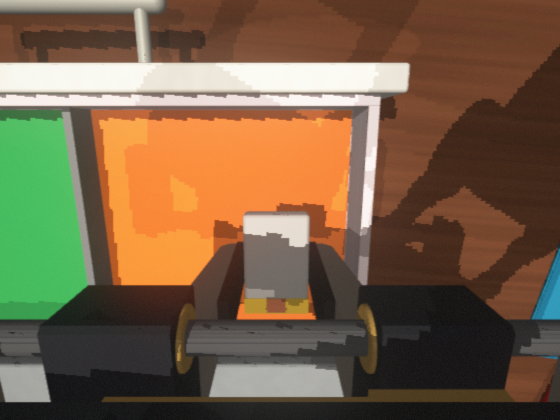

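The battery is held at (260,275) above the orange bay, clear of the right wall at column 355. I'll lower it and release.

```bash

python3 -m jog '[[0,0,0.015,0,0,0,0],[0,0,0.035,0,0,0,0],[0,0,0.06,0,0,0,0],[0,0,0.085,0,0,0,0],[0,0,0.105,0,0,0,0],[0,0,0.118,0,0,0,0],[0,0,0.125,0,0,0,0],[0,0,0.125,0,0,0,0]]' 8
python3 -m jog '[[0,0,0,0,0,0,0],[0,0,0,0,0,0,0.52],[0,0,0,0,0,0,0.52],[0,0,0,0,0,0,0.52],[0,0,-0.03,0,0,0,0.52],[0,0,-0.08,0,0,0,0.52],[0,0,-0.14,0,0,0,0.52],[0,0,-0.18,0,0,0,0.52]]' 8
python3 - <<'E'
from h import *
p=snap("top")
for o in pieces(p): print(o)
plan(([490,90,120],80),([434,307,90],64))
E
```

```text
clock: 12.7
tool_pos: [532.8, -126.1, 27.4]
eef_rot: [-0.001, -0.038, 0.999, -0.0]
ft_force: [-1.5, -0.6, -0.6]
finger_gap: 33.6
finger_force: 8.0
clock: 13.5
tool_pos: [533.9, -126.5, 121.0]
eef_rot: [0.001, -0.038, 0.999, -0.001]
ft_force: [-0.2, -0.2, 0.4]
finger_gap: 47.6
finger_force: 0.0
(519, 303, 44, 36, 6, 0.0, [172.0, 204.0], np.int32(249))
(434, 307, 57, 39, -26, 0.12, [170.0, 238.0], np.int32(356))
at [ 535.8 -127.3  124.2] yang 94.3 gap 47.8 t 13.6
[0.059, 0.44, 0.006] [-0.005, 0.009, 0.319] dist 222 
[0.186, 0.408, 0.06] [0.0, 0.0, 0.356] dist 226
```

```bash

python3 -m jog '[[0.059,0.44,0.006,-0.005,0.009,0.319,0.65],[0.059,0.44,0.006,-0.005,0.009,0.319,0.65],[0.059,0.44,0.006,-0.005,0.009,0.319,0.65],[0.059,0.44,0.006,-0.005,0.009,0.319,0.65],[0.059,0.44,0.006,-0.005,0.009,0.319,0.65],[0.059,0.44,0.006,-0.005,0.009,0.319,0.65],[0.059,0.44,0.006,-0.005,0.009,0.319,0.65],[0.059,0.44,0.006,-0.005,0.009,0.319,0.65]]' 8
python3 -m jog '[[0.186,0.408,0.06,0,0,0.356,0.65],[0.186,0.408,0.06,0,0,0.356,0.65],[0.186,0.408,0.06,0,0,0.356,0.65],[0.186,0.408,0.06,0,0,0.356,0.65],[0.186,0.408,0.06,0,0,0.356,0.65],[0.186,0.408,0.06,0,0,0.356,0.65],[0.186,0.408,0.06,0,0,0.356,0.65],[0.186,0.408,0.06,0,0,0.356,0.65]]'
python3 - <<'E'
from h import *
near("battery0",0);plan(([434,307,5.5],64))
E
```

```text
clock: 14.35
tool_pos: [487.3, 90.0, 114.7]
eef_rot: [-0.004, 0.088, 0.996, 0.001]
ft_force: [-0.4, -0.3, 1.0]
finger_gap: 59.8
finger_force: 0.0
clock: 15.15
tool_pos: [431.6, 306.9, 85.9]
eef_rot: [-0.004, 0.226, 0.974, 0.001]
ft_force: [-0.1, -0.9, 0.6]
finger_gap: 59.8
finger_force: 0.0
net 0.95 [ 11. 208.] [284.3 329.6]
net 0.64 [226. 278.] [434.  307.1]
(432, 308, 57, 35, -27, 0.08, [279.0, 223.0], np.int32(3449))
(495, 352, 57, 52, -13, 0.0, [360.0, 278.0], np.int32(2900))
(436, 216, 63, 50, -33, 0.0, [179.0, 286.0], np.int32(2208))
(506, 303, 36, 26, -84, 0.0, [316.0, 301.0], np.int32(725))
at [431.5 307.   86. ] yang 63.8 gap 59.6 t 15.2
[-0.006, 0.002, 0.161] [0.0, -0.01, -0.004] dist 81
```

```bash

python3 -m jog '[[-0.004,0.002,0.03,0,-0.01,-0.004,0.65],[-0.004,0.002,0.06,0,-0.01,-0.004,0.65],[-0.004,0.002,0.09,0,-0.01,-0.004,0.65],[-0.004,0.002,0.115,0,-0.01,-0.004,0.65],[-0.004,0.002,0.14,0,-0.01,-0.004,0.65],[-0.004,0.002,0.155,0,-0.01,-0.004,0.65],[-0.004,0.002,0.16,0,-0.01,-0.004,0.65],[-0.004,0.002,0.16,0,-0.01,-0.004,0.65]]' 8
python3 -m jog '[[0,0,0,0,0,0,0.35],[0,0,0,0,0,0,0.35],[0,0,0,0,0,0,0],[0,0,0,0,0,0,0],[0,0,0,0,0,0,0],[0,0,0,0,0,0,0],[0,0,0,0,0,0,0],[0,0,0,0,0,0,0]]' 8
python3 -m jog '[[0,0,-0.01,0,0,0,0],[0,0,-0.03,0,0,0,0],[0,0,-0.06,0,0,0,0],[0,0,-0.1,0,0,0,0],[0,0,-0.14,0,0,0,0],[0,0,-0.17,0,0,0,0],[0,0,-0.17,0,0,0,0],[0,0,-0.17,0,0,0,0]]' 8
python3 - <<'E'
from h import *
a=cab(-176,52,90)
plan(([500,90,92],80),(a,94.3))
E
```

```text
clock: 16.05
tool_pos: [432.1, 308.6, 5.5]
eef_rot: [-0.001, 0.224, 0.975, -0.0]
ft_force: [-0.0, -0.2, 0.9]
finger_gap: 59.9
finger_force: 0.0
clock: 16.85
tool_pos: [432.4, 308.9, 6.1]
eef_rot: [-0.0, 0.224, 0.975, 0.0]
ft_force: [-0.5, 0.3, 3.7]
finger_gap: 33.9
finger_force: 7.9
clock: 17.65
tool_pos: [432.4, 308.7, 91.2]
eef_rot: [0.0, 0.224, 0.975, 0.0]
ft_force: [-0.5, 0.5, -0.2]
finger_gap: 33.7
finger_force: 7.9
at [432.4 308.7  91.2] yang 64.1 gap 33.7 t 17.6
[-0.313, -0.335, -0.002] [0.001, 0.0, -0.353] dist 229 
[-0.178, -0.557, 0.004] [0.0, 0.0, -0.318] dist 293
```

```bash

python3 -m jog '[[-0.03,-0.03,-0.002,0,0,-0.04,0],[-0.08,-0.085,-0.002,0,0,-0.09,0],[-0.14,-0.15,-0.002,0,0,-0.16,0],[-0.2,-0.215,-0.002,0,0,-0.23,0],[-0.26,-0.28,-0.002,0,0,-0.29,0],[-0.3,-0.32,-0.002,0,0,-0.34,0],[-0.313,-0.335,-0.002,0,0,-0.353,0],[-0.313,-0.335,-0.002,0,0,-0.353,0]]' 8
python3 -m jog '[[-0.01,-0.04,0.002,0,0,-0.03,0],[-0.038,-0.12,0.002,0,0,-0.07,0],[-0.067,-0.21,0.002,0,0,-0.12,0],[-0.096,-0.3,0.002,0,0,-0.17,0],[-0.125,-0.39,0.002,0,0,-0.22,0],[-0.15,-0.48,0.002,0,0,-0.27,0],[-0.17,-0.535,0.002,0,0,-0.318,0],[-0.178,-0.557,0.002,0,0,-0.318,0]]' 8
python3 - <<'E'
from h import *
a=cab(-176,52,27);plan((a,94.3))
p=snap("wrist");save(p,"w4")
E
```

```text
clock: 18.45
tool_pos: [499.5, 89.0, 90.8]
eef_rot: [-0.001, 0.088, 0.996, 0.0]
ft_force: [-0.5, 0.0, -0.6]
finger_gap: 33.9
finger_force: 7.9
clock: 19.25
tool_pos: [539.6, -200.9, 90.1]
eef_rot: [-0.0, -0.037, 0.999, 0.0]
ft_force: [0.0, 0.4, -0.8]
finger_gap: 34.2
finger_force: 7.9
at [ 539.6 -200.9   90.1] yang 94.3 gap 34.2 t 19.2
[0.001, 0.002, 0.126] [0.001, -0.001, -0.001] dist 63
```

View pics/w4.png

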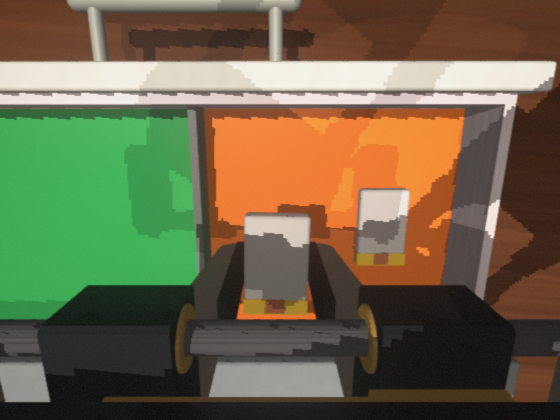

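The first battery lies flat at (225,383) and the second is held clear of it and of the divider at column 198. I'll lower it, then fetch the near screen.

```bash

python3 -m jog '[[0,0.002,0.015,0,0,0,0],[0,0.002,0.035,0,0,0,0],[0,0.002,0.06,0,0,0,0],[0,0.002,0.085,0,0,0,0],[0,0.002,0.105,0,0,0,0],[0,0.002,0.118,0,0,0,0],[0,0.002,0.125,0,0,0,0],[0,0.002,0.125,0,0,0,0]]' 8
python3 -m jog '[[0,0,0,0,0,0,0],[0,0,0,0,0,0,0.5],[0,0,0,0,0,0,0.5],[0,0,0,0,0,0,0.5],[0,0,-0.03,0,0,0,0.5],[0,0,-0.08,0,0,0,0.5],[0,0,-0.14,0,0,0,0.5],[0,0,-0.18,0,0,0,0.5]]' 8
python3 - <<'E'
from h import *
p=snap("top")
for o in pieces(p): print(o)
plan(([520,0,115],75),([516,191,90],57))
E
```

```text
clock: 20.1
tool_pos: [539.2, -199.0, 27.8]
eef_rot: [-0.0, -0.038, 0.999, 0.0]
ft_force: [0.7, 0.5, -0.0]
finger_gap: 34.2
finger_force: 7.9
clock: 20.9
tool_pos: [540.3, -199.7, 121.6]
eef_rot: [0.001, -0.038, 0.999, -0.001]
ft_force: [0.0, -1.0, -0.5]
finger_gap: 45.8
finger_force: 0.0
(519, 312, 43, 19, 10, 0.0, [168.0, 206.0], np.int32(91))
at [ 542.1 -200.7  124.8] yang 94.3 gap 45.7 t 20.9
[0.014, 0.404, 0.017] [-0.005, 0.009, 0.43] dist 202 
[0.107, 0.367, 0.05] [0.0, 0.0, 0.4] dist 193
```

```bash

python3 -m jog '[[0.014,0.404,0.017,-0.005,0.009,0.43,0.65],[0.014,0.404,0.017,-0.005,0.009,0.43,0.65],[0.014,0.404,0.017,-0.005,0.009,0.43,0.65],[0.014,0.404,0.017,-0.005,0.009,0.43,0.65],[0.014,0.404,0.017,-0.005,0.009,0.43,0.65],[0.014,0.404,0.017,-0.005,0.009,0.43,0.65],[0.014,0.404,0.017,-0.005,0.009,0.43,0.65],[0.014,0.404,0.017,-0.005,0.009,0.43,0.65]]' 8
python3 -m jog '[[0.107,0.367,0.05,0,0,0.4,0.65],[0.107,0.367,0.05,0,0,0.4,0.65],[0.107,0.367,0.05,0,0,0.4,0.65],[0.107,0.367,0.05,0,0,0.4,0.65],[0.107,0.367,0.05,0,0,0.4,0.65],[0.107,0.367,0.05,0,0,0.4,0.65],[0.107,0.367,0.05,0,0,0.4,0.65],[0.107,0.367,0.05,0,0,0.4,0.65]]'
python3 - <<'E'
from h import *
near("screen0",0);plan(([516,191,5.5],57))
E
```

```text
clock: 21.75
tool_pos: [517.5, 0.3, 109.8]
eef_rot: [-0.004, 0.132, 0.991, 0.002]
ft_force: [-0.2, -0.5, -0.8]
finger_gap: 59.9
finger_force: 0.0
clock: 22.55
tool_pos: [513.5, 191.3, 85.8]
eef_rot: [-0.004, 0.285, 0.958, 0.001]
ft_force: [0.6, 0.3, 0.7]
finger_gap: 59.4
finger_force: 0.0
net 0.69 [144. 412.] [516.2 302.5]
net 0.58 [224. 278.] [513.8 191.8]
(518, 302, 43, 36, 6, 0.0, [412.0, 145.0], np.int32(3152))
(514, 192, 43, 34, -33, 0.0, [279.0, 220.0], np.int32(959))
(604, 257, 106, 63, 64, 0.0, [386.0, 287.0], np.int32(3192))
(512, 119, 47, 21, -36, 0.0, [199.0, 266.0], np.int32(797))
at [513.3 191.6  85.8] yang 56.8 gap 59.6 t 22.6
[-0.007, 0.002, 0.16] [0.0, -0.011, -0.003] dist 80
```

```bash

python3 -m jog '[[-0.003,0.002,0.03,0,-0.011,-0.003,0.65],[-0.003,0.002,0.06,0,-0.011,-0.003,0.65],[-0.003,0.002,0.09,0,-0.011,-0.003,0.65],[-0.003,0.002,0.115,0,-0.011,-0.003,0.65],[-0.003,0.002,0.14,0,-0.011,-0.003,0.65],[-0.003,0.002,0.155,0,-0.011,-0.003,0.65],[-0.003,0.002,0.16,0,-0.011,-0.003,0.65],[-0.003,0.002,0.16,0,-0.011,-0.003,0.65]]' 8
python3 -m jog '[[0,0,0,0,0,0,0.35],[0,0,0,0,0,0,0.35],[0,0,0,0,0,0,0],[0,0,0,0,0,0,0],[0,0,0,0,0,0,0],[0,0,0,0,0,0,0],[0,0,0,0,0,0,0],[0,0,0,0,0,0,0]]' 8
python3 -m jog '[[0,0,-0.01,0,0,0,0],[0,0,-0.03,0,0,0,0],[0,0,-0.06,0,0,0,0],[0,0,-0.1,0,0,0,0],[0,0,-0.14,0,0,0,0],[0,0,-0.17,0,0,0,0],[0,0,-0.17,0,0,0,0],[0,0,-0.17,0,0,0,0]]' 8
python3 - <<'E'
from h import *
a=cab(-176,-128,90)
plan(([520,-50,92],78),(a,94.3))
E
```

```text
clock: 23.45
tool_pos: [513.8, 193.5, 5.2]
eef_rot: [-0.0, 0.283, 0.959, -0.0]
ft_force: [-0.6, 0.2, 0.5]
finger_gap: 59.7
finger_force: 0.0
clock: 24.25
tool_pos: [514.3, 193.5, 5.9]
eef_rot: [0.0, 0.283, 0.959, 0.0]
ft_force: [-0.7, 0.3, 4.3]
finger_gap: 33.9
finger_force: 8.0
clock: 25.05
tool_pos: [513.9, 193.5, 90.6]
eef_rot: [0.0, 0.283, 0.959, 0.0]
ft_force: [-0.2, -0.3, -1.4]
finger_gap: 34.0
finger_force: 8.0
at [513.9 193.5  90.6] yang 57.1 gap 34.0 t 25.1
[-0.275, -0.402, -0.003] [0.0, 0.0, -0.464] dist 244 
[-0.201, -0.631, 0.004] [0.0, 0.0, -0.362] dist 331
```

```bash

python3 -m jog '[[-0.02,-0.03,-0.002,0,0,-0.04,0],[-0.065,-0.095,-0.002,0,0,-0.11,0],[-0.115,-0.17,-0.002,0,0,-0.2,0],[-0.165,-0.245,-0.002,0,0,-0.29,0],[-0.22,-0.32,-0.002,0,0,-0.38,0],[-0.26,-0.38,-0.002,0,0,-0.44,0],[-0.275,-0.402,-0.002,0,0,-0.464,0],[-0.275,-0.402,-0.002,0,0,-0.464,0]]' 8
python3 -m jog '[[-0.012,-0.04,0.002,0,0,-0.03,0],[-0.041,-0.13,0.002,0,0,-0.08,0],[-0.071,-0.225,0.002,0,0,-0.14,0],[-0.102,-0.32,0.002,0,0,-0.2,0],[-0.132,-0.415,0.002,0,0,-0.26,0],[-0.165,-0.515,0.002,0,0,-0.32,0],[-0.191,-0.6,0.002,0,0,-0.362,0],[-0.201,-0.631,0.002,0,0,-0.362,0]]' 8
python3 - <<'E'
from h import *
a=cab(-176,-128,27);plan((a,94.3))
p=snap("wrist");save(p,"w5")
E
```

```text
clock: 25.85
tool_pos: [519.5, -51.6, 90.3]
eef_rot: [-0.001, 0.106, 0.994, 0.0]
ft_force: [-1.3, -0.8, -0.6]
finger_gap: 34.0
finger_force: 8.0
clock: 26.65
tool_pos: [552.8, -382.3, 89.4]
eef_rot: [-0.0, -0.036, 0.999, -0.0]
ft_force: [-0.1, 1.2, -0.6]
finger_gap: 34.2
finger_force: 8.0
at [ 552.8 -382.3   89.4] yang 94.2 gap 34.2 t 26.6
[-0.0, 0.006, 0.125] [-0.0, -0.001, -0.003] dist 62
```

View pics/w5.png

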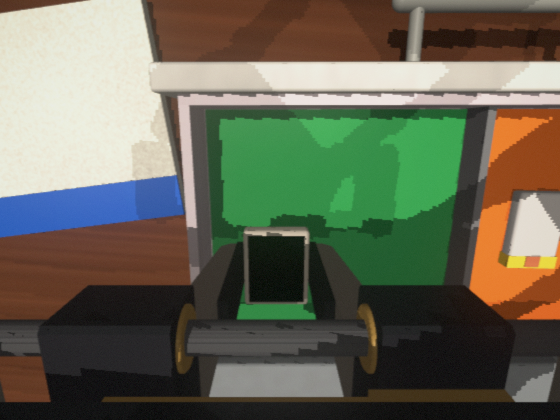

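The screen is held at (265,276) in the green bay, clear of the left wall near column 205. I'll lower it and then fetch the last screen.

```bash

python3 -m jog '[[0,0.006,0.015,0,0,0,0],[0,0.006,0.035,0,0,0,0],[0,0.006,0.06,0,0,0,0],[0,0.006,0.085,0,0,0,0],[0,0.006,0.105,0,0,0,0],[0,0.006,0.118,0,0,0,0],[0,0.006,0.124,0,0,0,0],[0,0.006,0.124,0,0,0,0]]' 8
python3 -m jog '[[0,0,0,0,0,0,0],[0,0,0,0,0,0,0.5],[0,0,0,0,0,0,0.5],[0,0,0,0,0,0,0.5],[0,0,-0.03,0,0,0,0.5],[0,0,-0.08,0,0,0,0.5],[0,0,-0.14,0,0,0,0.5],[0,0,-0.18,0,0,0,0.5]]' 8
python3 - <<'E'
from h import *
p=snap("top")
for o in pieces(p): print(o)
plan(([530,-40,120],95),([518,302,90],96))
E
```

```text
clock: 27.5
tool_pos: [552.6, -376.4, 28.1]
eef_rot: [-0.0, -0.037, 0.999, 0.0]
ft_force: [-0.3, 0.2, -0.6]
finger_gap: 33.7
finger_force: 8.0
clock: 28.3
tool_pos: [553.7, -377.4, 122.4]
eef_rot: [0.001, -0.037, 0.999, -0.001]
ft_force: [-0.0, 0.3, 1.2]
finger_gap: 45.8
finger_force: 0.0
(518, 311, 42, 20, 2, 0.0, [168.0, 205.0], np.int32(100))
at [ 555.2 -378.8  126. ] yang 94.3 gap 45.6 t 28.4
[-0.001, 0.68, 0.007] [-0.009, 0.008, -0.016] dist 340 
[-0.036, 0.683, 0.06] [0.0, 0.0, -0.022] dist 344
```

```bash

python3 -m jog '[[0,0.68,0.007,-0.009,0.008,-0.016,0.65],[0,0.68,0.007,-0.009,0.008,-0.016,0.65],[0,0.68,0.007,-0.009,0.008,-0.016,0.65],[0,0.68,0.007,-0.009,0.008,-0.016,0.65],[0,0.68,0.007,-0.009,0.008,-0.016,0.65],[0,0.68,0.007,-0.009,0.008,-0.016,0.65],[0,0.68,0.007,-0.009,0.008,-0.016,0.65],[0,0.68,0.007,-0.009,0.008,-0.016,0.65]]' 8
python3 -m jog '[[-0.036,0.683,0.06,0,0,-0.022,0.65],[-0.036,0.683,0.06,0,0,-0.022,0.65],[-0.036,0.683,0.06,0,0,-0.022,0.65],[-0.036,0.683,0.06,0,0,-0.022,0.65],[-0.036,0.683,0.06,0,0,-0.022,0.65],[-0.036,0.683,0.06,0,0,-0.022,0.65],[-0.036,0.683,0.06,0,0,-0.022,0.65],[-0.036,0.683,0.06,0,0,-0.022,0.65]]'
python3 - <<'E'
from h import *
near("screen0",0);plan(([518,302,5.5],96))
E
```

```text
clock: 29.15
tool_pos: [526.3, -33.0, 115.0]
eef_rot: [-0.004, -0.046, 0.999, 0.004]
ft_force: [0.7, 0.8, -0.9]
finger_gap: 59.8
finger_force: 0.0
clock: 29.95
tool_pos: [514.7, 308.4, 87.1]
eef_rot: [-0.003, -0.055, 0.998, 0.004]
ft_force: [-0.2, -0.8, 0.2]
finger_gap: 59.5
finger_force: 0.0
net 0.94 [144. 498.] [439.8 459.5]
net 0.77 [226. 270.] [516.7 304.3]
(518, 303, 42, 35, 6, 0.0, [269.0, 226.0], np.int32(2529))
(548, 365, 50, 18, 5, 0.0, [342.0, 266.0], np.int32(970))
(591, 197, 159, 60, -69, 0.0, [142.0, 292.0], np.int32(4859))
at [515.5 304.4  87.3] yang 96.1 gap 59.7 t 30.1
[-0.005, -0.006, 0.163] [0.008, -0.008, 0.002] dist 82
```

```bash

python3 -m jog '[[-0.004,-0.004,0.03,0.008,-0.008,0,0.65],[-0.004,-0.004,0.06,0.008,-0.008,0,0.65],[-0.004,-0.004,0.09,0.008,-0.008,0,0.65],[-0.004,-0.004,0.115,0.008,-0.008,0,0.65],[-0.004,-0.004,0.14,0.008,-0.008,0,0.65],[-0.004,-0.004,0.155,0.008,-0.008,0,0.65],[-0.004,-0.004,0.162,0.008,-0.008,0,0.65],[-0.004,-0.004,0.162,0.008,-0.008,0,0.65]]' 8
python3 -m jog '[[0,0,0,0,0,0,0.35],[0,0,0,0,0,0,0.35],[0,0,0,0,0,0,0],[0,0,0,0,0,0,0],[0,0,0,0,0,0,0],[0,0,0,0,0,0,0],[0,0,0,0,0,0,0],[0,0,0,0,0,0,0]]' 8
python3 -m jog '[[0,0,-0.01,0,0,0,0],[0,0,-0.03,0,0,0,0],[0,0,-0.06,0,0,0,0],[0,0,-0.1,0,0,0,0],[0,0,-0.14,0,0,0,0],[0,0,-0.17,0,0,0,0],[0,0,-0.17,0,0,0,0],[0,0,-0.17,0,0,0,0]]' 8
python3 - <<'E'
from h import *
a=cab(-176,-54,90)
plan(([525,10,92],95),(a,94.3))
E
```

```text
clock: 30.85
tool_pos: [516.7, 303.2, 5.9]
eef_rot: [-0.0, -0.052, 0.999, 0.0]
ft_force: [-0.3, 0.2, 1.3]
finger_gap: 59.8
finger_force: 0.0
clock: 31.65
tool_pos: [517.2, 303.4, 6.7]
eef_rot: [0.0, -0.052, 0.999, 0.001]
ft_force: [-1.3, -0.8, 4.2]
finger_gap: 33.9
finger_force: 8.0
clock: 32.45
tool_pos: [516.9, 303.2, 91.4]
eef_rot: [0.0, -0.052, 0.999, 0.001]
ft_force: [0.9, -0.4, -0.9]
finger_gap: 33.9
finger_force: 8.0
at [516.9 303.2  91.4] yang 96.0 gap 33.9 t 32.5
[0.045, -0.585, -0.002] [0.001, 0.0, 0.022] dist 293 
[0.011, -0.633, 0.004] [0.0, 0.0, 0.016] dist 316
```

```bash

python3 -m jog '[[0.003,-0.04,0,0,0,0,0],[0.009,-0.12,0,0,0,0,0],[0.017,-0.21,0,0,0,0.01,0],[0.025,-0.31,0,0,0,0.01,0],[0.032,-0.41,0,0,0,0.02,0],[0.039,-0.5,0,0,0,0.022,0],[0.043,-0.56,0,0,0,0.022,0],[0.045,-0.585,0,0,0,0.022,0]]' 8
python3 -m jog '[[0,-0.04,0.002,0,0,0,0],[0.002,-0.13,0.002,0,0,0,0],[0.004,-0.225,0.002,0,0,0.01,0],[0.006,-0.32,0.002,0,0,0.01,0],[0.008,-0.415,0.002,0,0,0.016,0],[0.01,-0.515,0.002,0,0,0.016,0],[0.011,-0.6,0.002,0,0,0.016,0],[0.011,-0.633,0.002,0,0,0.016,0]]' 8
python3 - <<'E'
from h import *
a=cab(-176,-54,27);plan((a,94.3))
p=snap("wrist");save(p,"w6")
E
```

```text
clock: 33.25
tool_pos: [524.2, 7.5, 89.9]
eef_rot: [-0.001, -0.042, 0.999, 0.001]
ft_force: [0.1, 0.4, -0.1]
finger_gap: 33.8
finger_force: 8.0
clock: 34.05
tool_pos: [547.0, -308.5, 88.8]
eef_rot: [-0.0, -0.036, 0.999, 0.0]
ft_force: [0.0, 0.5, 0.5]
finger_gap: 33.5
finger_force: 8.0
at [ 547.  -308.5   88.8] yang 94.2 gap 33.5 t 34.0
[-0.001, 0.006, 0.124] [0.001, -0.001, -0.003] dist 62
```

View pics/w6.png

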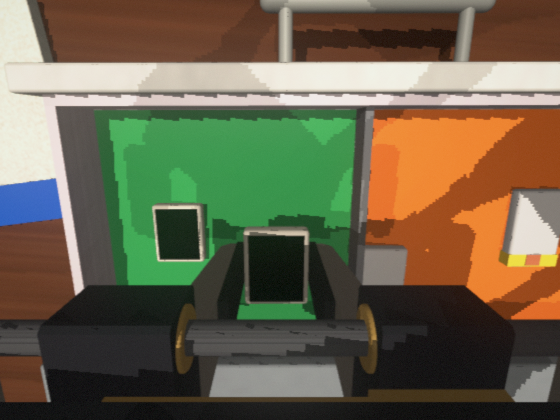

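The first screen is flat at (232,180). Battery two now shows at (265,382) beside the divider, so it was knocked about 30 mm. It still looks flat, and I'll check it after placing this screen.

```bash

python3 -m jog '[[0,0,0.015,0,0,0,0],[0,0,0.035,0,0,0,0],[0,0,0.06,0,0,0,0],[0,0,0.085,0,0,0,0],[0,0,0.105,0,0,0,0],[0,0,0.117,0,0,0,0],[0,0,0.123,0,0,0,0],[0,0,0.123,0,0,0,0]]' 8
python3 -m jog '[[0,0,0,0,0,0,0],[0,0,0,0,0,0,0.5],[0,0,0,0,0,0,0.5],[0,0,0,0,0,0,0.5],[0,0,-0.03,0,0,0,0.5],[0,0,-0.08,0,0,0,0.5],[0,0,-0.16,0,0,0,0.5],[0,0,-0.24,0,0,0,0.5]]' 8
python3 - <<'E'
from h import *
plan(([470,-300,170],60),([395,-150,190],30))
E
```

```text
clock: 34.9
tool_pos: [547.4, -305.8, 28.3]
eef_rot: [0.0, -0.037, 0.999, 0.0]
ft_force: [-0.3, 0.0, -0.2]
finger_gap: 33.6
finger_force: 8.0
clock: 35.7
tool_pos: [546.9, -305.7, 150.2]
eef_rot: [-0.0, -0.037, 0.999, 0.001]
ft_force: [0.8, -1.2, 0.1]
finger_gap: 46.1
finger_force: 0.0
at [ 546.9 -305.7  150.2] yang 94.3 gap 46.1 t 35.7
[0.153, 0.023, -0.039] [0.001, -0.001, 0.762] dist 80 
[0.28, 0.185, -0.04] [0.0, 0.0, 0.667] dist 169
```

```bash

python3 -m jog '[[0.153,0.023,-0.039,0,0,0.762,0.26],[0.153,0.023,-0.039,0,0,0.762,0.26],[0.153,0.023,-0.039,0,0,0.762,0.26],[0.153,0.023,-0.039,0,0,0.762,0.26],[0.153,0.023,-0.039,0,0,0.762,0.26],[0.153,0.023,-0.039,0,0,0.762,0.26],[0.153,0.023,-0.039,0,0,0.762,0.26],[0.153,0.023,-0.039,0,0,0.762,0.26]]' 8
python3 - <<'E'
from h import *
plan(([405,-261,160],20),([405,-261,110],4.3))
E
```

```text
clock: 36.5
tool_pos: [470.2, -300.1, 167.8]
eef_rot: [-0.0, 0.258, 0.966, 0.0]
ft_force: [-0.6, -0.7, 0.3]
finger_gap: 24.2
finger_force: 0.0
at [ 470.2 -300.1  167.8] yang 60.1 gap 24.2 t 36.5
[0.152, 0.003, 0.016] [0.001, -0.001, 0.891] dist 76 
[0.0, 0.0, 0.1] [0.0, 0.0, 0.349] dist 50
```

```bash

python3 -m jog '[[0.152,0.003,0.016,0,0,0.891,0.26],[0.152,0.003,0.016,0,0,0.891,0.26],[0.152,0.003,0.016,0,0,0.891,0.26],[0.152,0.003,0.016,0,0,0.891,0.26],[0.152,0.003,0.016,0,0,0.891,0.26],[0.152,0.003,0.016,0,0,0.891,0.26],[0.152,0.003,0.016,0,0,0.891,0.26],[0.152,0.003,0.016,0,0,0.891,0.26]]' 8
python3 -m jog '[[0,0,0.1,0,0,0.349,0.26],[0,0,0.1,0,0,0.349,0.26],[0,0,0.1,0,0,0.349,0.26],[0,0,0.1,0,0,0.349,0.26],[0,0,0.1,0,0,0.349,0.26],[0,0,0.1,0,0,0.349,0.26],[0,0,0.1,0,0,0.349,0.26],[0,0,0.1,0,0,0.349,0.26]]'
python3 - <<'E'
from h import *
p=snap("wrist")
H,W=p["depth"].shape
X=np.array([[w(p,a,b) if p["depth"][a,b]>0 else [0,0,0] for b in range(0,W,2)] for a in range(2,H-1,2)])
L=(X-np.array([*CAB,0]))@R.from_euler("z",4.3,degrees=True).as_matrix()
m=(L[...,2]>46)&(L[...,2]<56)&(L[...,0]<-290)&(L[...,0]>-335)&(X[...,0]>0)
q=L[m]
for lo in(-30,-10,10,30):
    k=q[(q[:,1]>lo)&(q[:,1]<lo+20)]
    if len(k): print(lo,np.percentile(k[:,0],[10,50,90]).round(1),len(k))
plan((cab(-315,0,28),4.3))
t=snap("top")
a=cv2.resize(t["color"][150:250,310:490],(800,444));cv2.imwrite("pics/bay.png",a[:,:,::-1])
print(pieces(t))
# heights of everything above liner in each bay
T=np.array([[w(t,a,b) if t["depth"][a,b]>0 else [0,0,0] for b in range(310,490)] for a in range(155,245)])
L=(T-np.array([*CAB,0]))@R.from_euler("z",4.3,degrees=True).as_matrix()
for n,y0,y1 in(("or",8,172),("gr",-172,-8)):
    m=(L[...,1]>y0)&(L[...,1]<y1)&(L[...,0]>-245)&(L[...,0]<-112);print(n,np.percentile(L[...,2][m],[5,50,90,95,99,100]).round())
E
```

```text
clock: 37.3
tool_pos: [405.0, -260.8, 159.7]
eef_rot: [-0.0, 0.573, 0.819, 0.0]
ft_force: [-0.2, -0.8, -0.8]
finger_gap: 24.2
finger_force: 0.0
clock: 38.1
tool_pos: [405.1, -260.9, 110.1]
eef_rot: [-0.0, 0.681, 0.733, 0.0]
ft_force: [-0.5, 0.0, -0.4]
finger_gap: 23.7
finger_force: 0.0
-30 [-317.9 -313.6 -309.2] 93
-10 [-319.3 -313.6 -309.3] 109
10 [-319.1 -313.6 -309.4] 110
30 [-317.7 -312.2 -297.3] 161
at [ 405.1 -260.9  110. ] yang 4.2 gap 23.8 t 38.1
[-0.003, -0.001, 0.164] [0.0, -0.001, -0.002] dist 82 
[]
or [ 22.  24.  34. 221. 240. 428.]
gr [ 22.  24.  34.  36. 241. 242.]
```

View pics/bay.png

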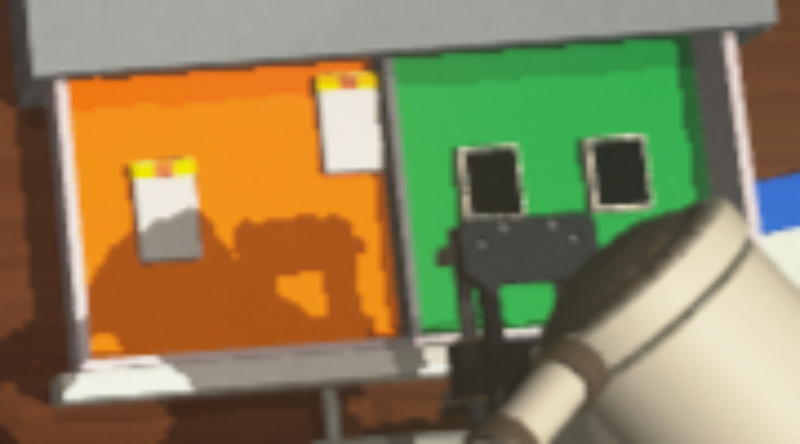

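All four pieces are in their bays. The knocked battery, at crop (122,350), sits beside the divider, so I'll check its flatness and margins from depth.

```bash
python3 - <<'E'
from h import *
t=snap("top")
h=cv2.cvtColor(t["color"],cv2.COLOR_RGB2HSV)
for n,(r0,c0),(r1,c1) in(("b2",(167,382),(188,395)),("b1",(187,340),(208,354)),("s1",(183,414),(198,427)),("s2",(181,442),(196,455))):
    P=np.array([(w(t,a,b)-[*CAB,0])@R.from_euler("z",4.3,degrees=True).as_matrix() for a in range(r0,r1+1) for b in range(c0,c1+1) if t["depth"][a,b]>0])
    P=P[(P[:,2]>29)&(P[:,2]<60)]
    c=P.mean(0);A=np.c_[P[:,:2]-c[:2],np.ones(len(P))];k=np.linalg.lstsq(A,P[:,2],rcond=None)[0]
    print(n,len(P),c.round(1),"ext",np.ptp(P,0).round(),"slope",k[:2].round(3),"z",P[:,2].min().round(1),P[:,2].max().round(1))
E
```

```text
b2 305 [-133.8   20.3   33.3] ext [54. 35. 11.] slope [ 0.024 -0.04 ] z 29.0 40.0
b1 293 [-175.5  127.4   32.9] ext [52. 34.  6.] slope [0.006 0.   ] z 29.3 35.2
s1 208 [-172.3  -53.4   33.7] ext [40. 33.  7.] slope [-0.018 -0.011] z 29.8 36.5
s2 216 [-172.1 -123.7   33.2] ext [39. 35.  7.] slope [ 0.036 -0.004] z 29.1 35.9
```

All four lie flat within the limits. I'll grip the handle and push gently.

```bash

python3 -m jog '[[0,0,0.03,0,0,0,0.26],[0,0,0.06,0,0,0,0.26],[0,0,0.09,0,0,0,0.26],[0,0,0.12,0,0,0,0.26],[0,0,0.14,0,0,0,0.26],[0,0,0.155,0,0,0,0.26],[0,0,0.164,0,0,0,0.26],[0,0,0.164,0,0,0,0.26]]'
python3 -m jog '[[0,0,0,0,0,0,0],[0,0,0,0,0,0,0],[0,0,0,0,0,0,0],[0,0,0,0,0,0,0],[0,0,0,0,0,0,0],[0,0,0,0,0,0,0],[0,0,0,0,0,0,0],[0,0,0,0,0,0,0]]' 15
python3 -m jog '[[0,0.006,0,0,0,0,0],[0,0.018,0,0,0,0,0],[0,0.035,0,0,0,0,0],[0,0.055,0,0,0,0,0],[0,0.075,0,0,0,0,0],[0,0.095,0,0,0,0,0],[0,0.115,0,0,0,0,0],[0,0.13,0,0,0,0,0]]'
python3 -m jog '[[0,0.018,0,0,0,0,0],[0,0.036,0,0,0,0,0],[0,0.054,0,0,0,0,0],[0,0.07,0,0,0,0,0],[0,0.085,0,0,0,0,0],[0,0.1,0,0,0,0,0],[0,0.11,0,0,0,0,0],[0,0.115,0,0,0,0,0]]'
```

```text
clock: 39.05
tool_pos: [404.8, -260.6, 27.5]
eef_rot: [-0.001, 0.681, 0.733, 0.0]
ft_force: [0.6, 0.1, 0.6]
finger_gap: 23.6
finger_force: 0.0
clock: 39.85
tool_pos: [405.4, -261.1, 28.3]
eef_rot: [0.0, 0.681, 0.732, 0.0]
ft_force: [0.1, 0.6, 4.9]
finger_gap: 10.5
finger_force: 15.0
clock: 40.65
tool_pos: [470.4, -256.3, 28.3]
eef_rot: [-0.0, 0.681, 0.733, 0.0]
ft_force: [-2.3, 1.3, 6.4]
finger_gap: 10.3
finger_force: 15.0
clock: 41.45
tool_pos: [527.6, -252.0, 28.3]
eef_rot: [-0.0, 0.681, 0.733, 0.0]
ft_force: [-0.3, 0.3, 6.8]
finger_gap: 10.3
finger_force: 15.0
```

```bash

python3 -m jog '[[0,0.006,0,0,0,0,0],[0,0.012,0,0,0,0,0],[0,0.018,0,0,0,0,0],[0,0.024,0,0,0,0,0],[0,0.03,0,0,0,0,0],[0,0.036,0,0,0,0,0],[0,0.042,0,0,0,0,0],[0,0.046,0,0,0,0,0]]'
python3 -m jog '[[0,0.001,0,0,0,0,0],[0,0.002,0,0,0,0,0],[0,0.003,0,0,0,0,0],[0,0.004,0,0,0,0,0],[0,0.005,0,0,0,0,0],[0,0.006,0,0,0,0,0],[0,0.007,0,0,0,0,0],[0,0.008,0,0,0,0,0]]'
```

```text
clock: 42.25
tool_pos: [550.3, -250.4, 28.3]
eef_rot: [-0.0, 0.681, 0.733, 0.0]
ft_force: [-0.6, 0.4, 6.3]
finger_gap: 10.4
finger_force: 15.0
clock: 43.05
tool_pos: [554.1, -250.0, 28.3]
eef_rot: [-0.0, 0.681, 0.733, 0.0]
ft_force: [-1.3, 1.1, 6.5]
finger_gap: 10.3
finger_force: 15.0
```

```bash

python3 -m jog '[[0,0.001,0,0,0,0,0],[0,0.002,0,0,0,0,0],[0,0.003,0,0,0,0,0],[0,0.004,0,0,0,0,0],[0,0.005,0,0,0,0,0],[0,0.006,0,0,0,0,0],[0,0.007,0,0,0,0,0],[0,0.008,0,0,0,0,0]]'
```

```text
clock: 43.85
tool_pos: [558.1, -249.8, 28.4]
eef_rot: [-0.0, 0.681, 0.733, 0.0]
ft_force: [0.1, -0.2, 5.8]
finger_gap: 10.4
finger_force: 15.0
```

```bash

python3 -m jog '[[0,0.001,0,0,0,0,0],[0,0.002,0,0,0,0,0],[0,0.003,0,0,0,0,0],[0,0.004,0,0,0,0,0],[0,0.005,0,0,0,0,0],[0,0.006,0,0,0,0,0],[0,0.007,0,0,0,0,0],[0,0.008,0,0,0,0,0]]'
```

```text
clock: 44.65
tool_pos: [562.1, -249.5, 28.4]
eef_rot: [-0.0, 0.681, 0.733, 0.0]
ft_force: [-1.1, 1.2, 5.7]
finger_gap: 10.4
finger_force: 15.0
```

```bash

python3 -m jog '[[0,0.001,0,0,0,0,0],[0,0.002,0,0,0,0,0],[0,0.003,0,0,0,0,0],[0,0.004,0,0,0,0,0],[0,0.005,0,0,0,0,0],[0,0.006,0,0,0,0,0],[0,0.007,0,0,0,0,0],[0,0.008,0,0,0,0,0]]'
```

```text
clock: 45.45
tool_pos: [562.5, -249.4, 28.2]
eef_rot: [-0.004, 0.68, 0.733, -0.002]
ft_force: [-15.9, -0.4, 15.8]
finger_gap: 10.6
finger_force: 15.0
```

The stop was felt at 16 N. I'll relax, release and rise clear.

```bash

python3 -m jog '[[0,-0.003,0,0,0,0,0],[0,-0.005,0,0,0,0,0],[0,-0.005,0,0,0,0,0.26],[0,-0.005,0,0,0,0,0.26],[0,-0.005,0,0,0,0,0.26],[0,-0.005,0,0,0,0,0.26],[0,-0.005,0,0,0,0,0.26],[0,-0.005,0,0,0,0,0.26]]'
python3 -m jog '[[0,0,-0.02,0,0,0,0.26],[0,0,-0.06,0,0,0,0.26],[0,0,-0.1,0,0,0,0.26],[0,0,-0.16,0,0,0,0.26],[0,-0.05,-0.22,0,0,0,0.26],[0,-0.12,-0.28,0,0,0,0.26],[0,-0.2,-0.3,0,0,0,0.26],[0,-0.2,-0.3,0,0,0,0.26]]'
python3 - <<'E'
from h import *
p=snap("wrist");save(p,"w7");plan()
H,W=p["depth"].shape
X=np.array([[w(p,a,b) if p["depth"][a,b]>0 else [0,0,0] for b in range(0,W,2)] for a in range(2,H-1,2)])
L=(X-np.array([*CAB,0]))@R.from_euler("z",4.3,degrees=True).as_matrix()
m=(L[...,2]>46)&(L[...,2]<56)&(L[...,0]<-140)&(L[...,0]>-190)&(abs(L[...,1])<40);print(np.percentile(L[m][:,0],[5,50,95]))
E
```

```text
clock: 46.25
tool_pos: [563.5, -249.0, 27.6]
eef_rot: [-0.001, 0.681, 0.733, 0.0]
ft_force: [-0.3, 0.2, -0.2]
finger_gap: 23.7
finger_force: 0.0
clock: 47.05
tool_pos: [461.7, -257.3, 180.4]
eef_rot: [0.001, 0.682, 0.732, -0.0]
ft_force: [0.8, 0.7, 0.2]
finger_gap: 23.8
finger_force: 0.0
at [ 463.2 -257.1  179.5] yang 4.1 gap 24.0 t 47.1
[-162.86299959 -159.22895348 -153.77364463]
```

View pics/w7.png

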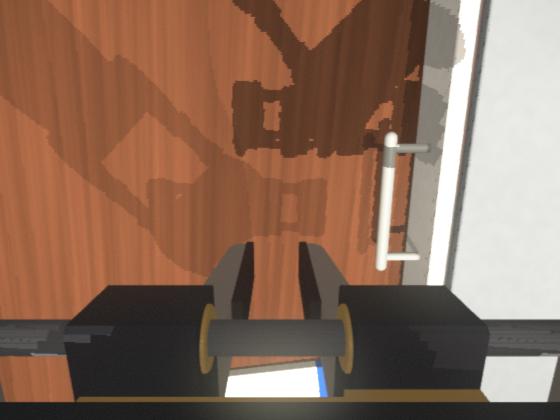

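The drawer sits flush, no liner shows, and the gripper is clear of the handle (column 385). Handing in.

```bash
python3 -c "
from cell import r
print(r.sign_off())"
```

```text
the job is handed in; nothing more can be done
None
```

I placed both batteries flat in the orange bay and both screens glass up in the green bay, pushed the drawer gently to its stop, released the handle and handed the job in at about 47 s; the hand-in returned no verdict.

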